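Load an upside-down well plate on the mini shaker

ROBOT

A 7-joint arm with a two-finger parallel gripper is mounted at the origin on a cart in front of the work surface, level with it; the furniture and walls round the work are solid. World frame = base frame: x ahead of the robot, y to its left, z up, the work surface at z = 0. Lengths are in mm, angles in rad, forces in N, time in s.
With the tool pointing down it reaches from about 425 to 1025 mm from the base axis. Payload 9.4 kg.
Tool frame: the origin (TCP) lies midway between the tips of the shut fingers; the grasp point (between the pads) lies 19 mm behind it; z points along the fingers, y is the line along which they close (so a half turn about z gives the same grasp; the last joint's range is limited). The gripper opens to 85 mm and grips with 20 to 120 N. Pads are 22 mm wide; open, the fingers measure 114 mm over their backs; the gripper's body (76 mm by 85 mm) begins 54 mm behind the grasp point. The pads swing forward as they close: fully open they stand 13 mm farther back than shut.
Start: joints at [-1.236, 0.599, -0.003, 1.599, 0.002, 0.943, -0.08], TCP at [290.192, 664.389, 231.275] pointing down, gripper open.
Joint ranges: [-2.57, 2.57], [-0.35, 1.97], [-1.29, 1.29], [0.11, 2.56], [-1.05, 4.19], [0.11, 1.86], [-2.63, 2.63]. Speed limits (rad/s): [2.22, 2.22, 3.01, 3.01, 3.14, 3.14, 3.14].

INTERFACE

Orientations are given as a unit quaternion [w, x, y, z].
In Python, from workcell import move_to, movel, movej, open_gripper, close, hold, inverse_kinematics, get_obs, get_image, MotionError, close_job gives the robot as it stands. Calls block until the motion is done:
- move_to(position, orientation): joint-space move of the TCP to a pose.
- movel(position, feed=150, rot=None, until_force=None): straight line of the TCP; rot=None keeps the orientation; feed is the mean speed in mm/s. With until_force (N) it stops when the force on the tool has changed by that much, and returns True; else False.
- movej(angles): joint-space move.
- open_gripper() and close(strength=None): open the fingers fully, or close them until they stop; strength is the grip in N (None keeps the last).
- hold(seconds).
- inverse_kinematics(position, orientation): joint angles nearest the present ones, or None.
- get_obs(): the state.
- get_image(name): name is "side" or "top" or "wrist"; returns a dict with "color" (480x640x3 uint8, red, green, blue), "z_map" (480x640 float32, mm along the optical axis (not along the pixel's ray), 0 where there is no reading), "fx", "fy", "cx", "cy" (pixels), "world_from_camera" (4x4, takes a point from camera to world coordinates). Camera axes: x right, y down, z forward; pixel columns grow to the right and rows downward; lengths in mm; the calibration is good to about 2 mm. A picture is of the moment at which its call begins.
A pose or a line that the arm cannot do raises MotionError and nothing moves.
- close_job(): hands the job in; it is judged then, once.
The state is a dict: "time": time; "joints": joint angles; "dq": joint speeds; "tau": joint torques, N m; "ee_pos": TCP position; "eef_rot": TCP orientation; "ft_force": force on the tool from outside, world axes, zero at the start; "torque": the same for the moment, N m; "width": finger opening in mm; "grasp_force": force on a finger pad.
Only numpy, scipy, OpenCV 4.12 (cv2) and the standard library are available. Lean on these libraries where they do the work, as an engineer would, in place of code of your own. Each camera call takes 0.05 s, during which the arm holds its last target. There are 200 camera calls.

TASK

The small grey four-well plate lies upside down on the worktop. Turn it over so that its wells are open upward, load it on the plate shaker with its cut corner in the keyed corner, pushed gently home so that its skirt lies under the edge lips and flush against both stops, and then swing the clip fully over the free corner of the skirt. Leave the other things on the bench where they are.

Things in the scene. Friction and masses are not known exactly. Their poses are not given: they have to be found in the camera images.
- plate: Mid-grey rigid plastic four-well plate, 60 (own x) x 50 (own y) x 22 mm, 0.06 kg nominal. Origin: centre of its underside; own z points from there out of the open wells (down while upside down). The lowest 4 mm is a skirt of full size; the walls above it are set in 3 mm all round (54 x 44 mm outside). Upside down it shows the wide skirt on top and a shallow closed recess with round windows.
- plate_rim (a point): Centre of the plate's rim, 22 mm from its origin along own z; the four wells open here (walls 2 mm thick, wells 17 mm deep). Stood on one side of its skirt, the plate leans about 10 degrees to its open side, rests on skirt and rim, and stays so.
- plate_cut (a point): Middle of the cut corner of the skirt, at +24, +19, +2 mm in the plate's own axes. This corner, at own +x +y, is cut off at 45 degrees over the plate's whole height (12 mm off each side of the skirt); the other three are square.
- shaker: Mini plate shaker: white housing 140 (own x) x 132 mm (own y), fixed to the worktop, place and yaw differ from run to run; aluminium platform with its top 45 mm above the worktop. Origin: centre of its underside; own x points away from its control panel, own y to the left seen from the panel.
- seat (a point): On the platform's top: where the plate's origin lies when the plate is home; the axes are the shaker's, and the plate's own axes must then agree with them. The -x and -y sides are open but for the clip's pivot. Put down about 6 mm short in x and y with the clip open, the plate clears everything; then slide it home.
- stop_x (a point): Foot of the face of the black stop along the seat's +x side, 30 mm from the seat (face from y = -20 to +14 mm), 9 mm tall, 8 mm deep. A lip at 6.5 to 9 mm height reaches 2.2 mm inward over the skirt, so the plate goes down at least 3 mm short and slides under it.
- stop_y (a point): The same stop along the seat's +y side: foot of its face, 25 mm from the seat (face from x = -24 to +19 mm), with the same lip. Between the two stops a 45 degree key block, 9 mm tall, fills the corner; only the plate's cut corner fits there, with 1.5 mm to spare.
- clip_pivot (a point): Pivot of the turn clip on the platform's top, 44 mm to -x and 39 mm to -y of the seat. The clip's steel blade lies 5.5 to 10 mm above the platform; nose 22 mm long, 10 mm wide, hub 13 mm across.
- clip (a joint): Angle of the turn clip: 0 = closed, at its stop, nose pointing diagonally (+x +y of the seat) over the skirt's free corner, 1.5 mm from the wall of a plate that is home; grows counter-clockwise seen from above, to 1.75 rad; starts open at 1.3 to 1.7. Light friction, about 1 N at the post; it stays where it is left.
- clip_post (a point): Thumb post on the clip's tail, opposite the nose, 28 mm from the pivot: black, upright, 9 mm diameter (10 mm at the cap), from 6 to 23.5 mm above the platform; this point is 16 mm above the platform on its axis. Closed, it lies to -x -y of the pivot; open, it is swung from there toward +x.
- clear_plate: Bystander: clear four-well plate, 69 x 69 x 16 mm; origin centre of its underside.
- forceps: Bystander: steel forceps 117 mm long, lying.
- marker: Bystander: marker pen 134 mm long, lying.
- cup: Bystander: clear specimen cup, 55 mm wide, 52 mm tall; origin centre of its underside.
- tape: Bystander: roll of tape lying flat, 80 mm wide, 19 mm tall.
- vial: Bystander: upright cryovial, 13 mm wide, 44 mm tall.

How it is judged (in metres and radians):
On the way, in this order (a step that is already met when the one before it is completed fails the run):
1. the plate has been turned over: its wells open upward (angle between plate's own z axis and vertical below 0.2 rad), for 0.1 s.
2. the plate is home on the shaker: cut corner in the keyed corner, flush against both stops (angle between plate's own z axis and vertical below 0.06 rad and z of plate in the frame of seat below 0.002 m and x of plate in the frame of seat above -0.0015 m and y of plate in the frame of seat above -0.0015 m and angle between the x axis of plate and the x axis of seat, either way round below 0.035 rad and distance between plate and seat below 0.004 m and x of plate_cut in the frame of seat above 0.02 m), for 0.1 s.
3. the clip is swung over the skirt's corner (value of joint clip below 0.12 rad), for 0.1 s.
At the end, for the whole second after the job is handed in: The plate lies flat on the shaker's platform with its wells up (tilt under 0.06 rad), cut corner in the keyed corner, square to the stops within 0.035 rad and no more than 1.5 mm from either stop; the clip is closed (under 0.12 rad); the plate is released and at rest (all of step 2 and value of joint clip below 0.12 rad and linear speed of plate below 0.01 m/s); the robot touches nothing.
It fails at once if another thing on the bench is moved by more than 30 mm (distance of any of clear_plate, forceps, marker, cup, tape, vial from where it was at the start of the episode above 0.03 m).
It fails at once if the plate is forced against the shaker with more than 45 N (contact force between plate and shaker above 45 N).
It also fails if it takes over 72 s, if anything falls off the work surface, if the arm or the gripper's body presses on something with over 40 N, if the wrist force passes 120 N, or if a joint passes its speed limit or range.

## Working session

There is one attempt and no reset: what is moved stays moved. The work goes in short steps, each a Python script; the robot and the scene stay as the last script left them, time stands still between calls to the robot, and variables do not carry over. Pictures are saved under pics/ and viewed, at most 10 in all, crops included, and the job is handed in when it is done.

```bash
ls; mkdir -p pics
python3 - <<'E'
from workcell import *
import cv2,numpy as np
for n in("top","side"):
    im=get_image(n); cv2.imwrite(f"pics/{n}0.png",im["color"][:,:,::-1]); np.savez(f"{n}0.npz",**im)
    print(n,im["fx"],im["cx"],im["cy"],np.round(im["world_from_camera"],3).tolist())
o=get_obs();print(o["time"],o["ee_pos"],o["eef_rot"],o["width"])
E
```

```text
pics
top 480.19045221802185 311.55896997362737 232.17238553464438 [[-0.064, -0.978, 0.2, 282.153], [-0.998, 0.063, -0.012, 43.149], [-0.001, -0.2, -0.98, 1362.432], [0.0, 0.0, 0.0, 1.0]]
side 610.4139932893389 333.14440802553105 239.26360889953122 [[0.958, -0.15, 0.243, 219.743], [-0.286, -0.497, 0.819, -1033.39], [-0.002, -0.855, -0.519, 742.62], [0.0, 0.0, 0.0, 1.0]]
0.1 [290.04378    664.01588463 230.4871085 ] [-6.84865337e-05  2.04420461e-01  9.78882932e-01 -6.89664686e-04] 85.27039755852824
```

View pics/top0.png

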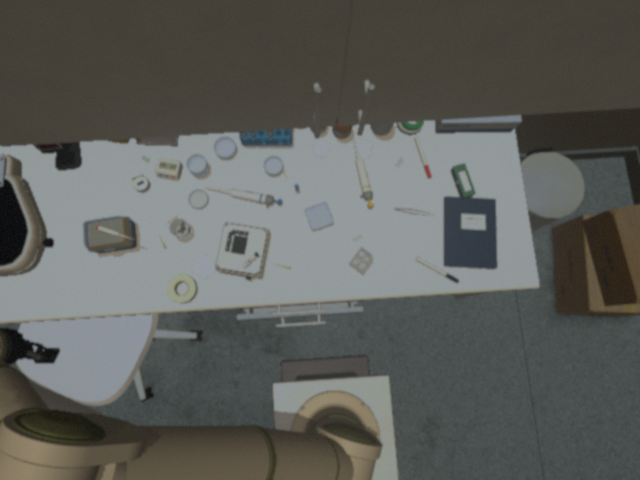

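View pics/side0.png

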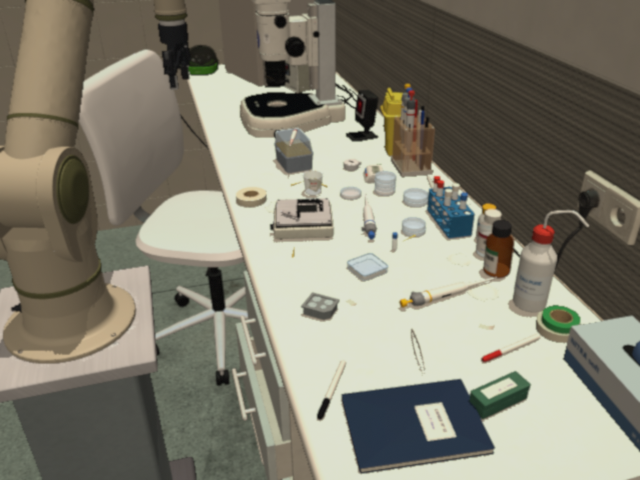

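The top view shows the plate at about (361,260) and the shaker at about (243,249), with its panel at lower right and the platform at (238,243). The forceps are at (413,211), the marker at (437,270) and the tape at (181,289). Next I'll compute rough positions and take close wrist looks.

```bash
cat > h.py <<'E'
from workcell import *
import cv2,numpy as np
from scipy.spatial.transform import Rotation as R
def ray(im,px,z):
    px=np.atleast_2d(np.asarray(px,float)); T=im["world_from_camera"]
    d=np.c_[(px[:,0]-im["cx"])/im["fx"],(px[:,1]-im["cy"])/im["fy"],np.ones(len(px))]@T[:3,:3].T
    return T[:3,3]+d*((z-T[2,3])/d[:,2])[:,None]
def q(M): x,y,z,w=R.from_matrix(M).as_quat(); return [w,x,y,z]
def tool(yaw,tilt=0,az=0):
    """tool z tilted from down by tilt toward azimuth az; finger axis y at heading yaw (exact if yaw=az+-90deg)"""
    y=np.array([np.cos(yaw),np.sin(yaw),0]); z=np.array([np.sin(tilt)*np.cos(az),np.sin(tilt)*np.sin(az),-np.cos(tilt)])
    y=y-z*(y@z); y/=np.linalg.norm(y)
    return q(np.c_[np.cross(y,z),y,z])
def shot(n,f):
    im=get_image(n); cv2.imwrite(f"pics/{f}.png",im["color"][:,:,::-1]); np.savez(f+".npz",**im); return im
E
python3 - <<'E'
from h import *
im=np.load("top0.npz")
for n,p,z in[("plate",(361,260),22),("shaker",(238,243),45),("tape",(181,289),19),("marker",(437,270),5),("forceps",(413,211),5),("clear",(319,215),16),("tableedge",(361,298),0),("thing",(357,237),0),("stick",(284,267),0)]: print(n,ray(im,p,z).round())
p=ray(im,(361,260),22)[0]; s=ray(im,(238,243),45)[0]
for pos in ([p[0]-30,p[1],260],[s[0]-30,s[1],260]): 
    for yaw in (np.pi/2,-np.pi/2): print(np.round(inverse_kinematics(pos,tool(yaw)),2))
move_to([p[0]-40,p[1],260],tool(np.pi/2)); i=shot("wrist","w1"); print(get_obs()["time"],np.round(i["world_from_camera"],2).tolist())
E
```

```text
plate [[ 467. -107.   22.]]
shaker [[534. 233.  45.]]
tape [[418. 400.  19.]]
marker [[ 427. -322.    5.]]
forceps [[ 603. -272.    5.]]
clear [[606.   2.  16.]]
tableedge [[ 362. -100.    0.]]
thing [[ 538. -104.    0.]]
stick [[464. 111.   0.]]
[-0.1   0.23  0.27  2.18 -0.09  0.74  1.8 ]
[-0.71  0.41  1.16  2.21 -0.52  0.83 -0.78]
[-0.49  0.36 -0.06  1.96  0.03  0.82  1.  ]
[-1.07  0.45  0.77  1.99 -0.41  0.86 -1.65]
2.9167 [[-0.0, 0.95, 0.3, 350.06], [1.0, 0.0, 0.0, -107.68], [0.0, 0.3, -0.95, 402.64], [0.0, 0.0, 0.0, 1.0]]
```

View pics/w1.png

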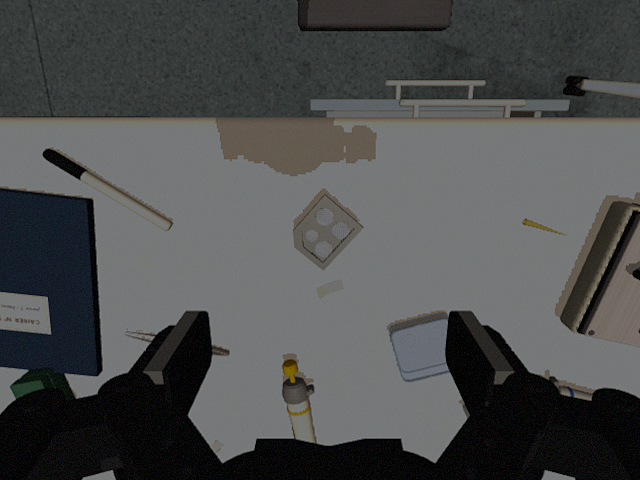

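The wrist view shows the plate upside down at about (325,230). Its square corners are at (322,190), (362,227) and (323,269), and the cut corner is on the left near (294,236). I'll fit it using the depth mask.

```bash
cat >> h.py <<'E'
def cloud(im):
    v,u=np.mgrid[:480,:640]; Z=im["z_map"]; T=im["world_from_camera"]
    P=np.stack([(u-im["cx"])/im["fx"]*Z,(v-im["cy"])/im["fy"]*Z,Z],-1)@T[:3,:3].T+T[:3,3]
    P[Z<=0]=-9e3; return P
def fitplate(im,c,z,lo,hi,rad=55):
    """outline of things in height band lo..hi round c, rays on plane z -> centre, corners, polygon"""
    P=cloud(im); m=((P[...,2]>lo)&(P[...,2]<hi)&(np.hypot(P[...,0]-c[0],P[...,1]-c[1])<rad)).astype(np.uint8)
    m=cv2.morphologyEx(m,cv2.MORPH_CLOSE,np.ones((5,5)))
    ct=max(cv2.findContours(m,cv2.RETR_EXTERNAL,cv2.CHAIN_APPROX_NONE)[0],key=cv2.contourArea)
    W=ray(im,ct[:,0,:],z)[:,:2]; hull=cv2.convexHull(W.astype(np.float32))
    r=cv2.minAreaRect(hull); poly=cv2.approxPolyDP(hull,4,True)[:,0]
    box=cv2.boxPoints(r); gap=[np.min(np.hypot(*(W-b).T)) for b in box]
    return r,box,gap,poly
E
python3 - <<'E'
from h import *
im=np.load("w1.npz"); P=cloud(im)
print("table z",np.median(P[290:320,240:300,2]),"plate z",np.median(P[225:235,300:310,2]),P[231,325])
for lo,hi in((12,30),(17,30)):
    r,b,g,p=fitplate(im,(467,-107),22,lo,hi); print(r,b.round(1).tolist(),np.round(g,1),p.round(1).tolist())
E
```

```text
table z 0.07190435439011367 plate z 20.104112492629156 [ 466.02855213 -110.70333981   19.50814174]
((467.0470886230469, -111.79110717773438), (50.49866485595703, 60.60894775390625), 49.04551315307617) [[427.6000061035156, -111.0], [473.3999938964844, -150.6999969482422], [506.5, -112.5999984741211], [460.70001220703125, -72.9000015258789]] [0.9 9.5 1.1 0.8] [[428.5, -110.5999984741211], [464.29998779296875, -142.0], [481.8999938964844, -140.5], [505.3999938964844, -113.80000305175781], [461.20001220703125, -73.5999984741211]]
((467.0470886230469, -111.79110717773438), (50.49866485595703, 60.60894775390625), 49.04551315307617) [[427.6000061035156, -111.0], [473.3999938964844, -150.6999969482422], [506.5, -112.5999984741211], [460.70001220703125, -72.9000015258789]] [0.9 9.5 1.1 0.8] [[428.5, -110.5999984741211], [464.29998779296875, -142.0], [481.8999938964844, -140.5], [505.3999938964844, -113.80000305175781], [461.20001220703125, -73.5999984741211]]
```

Run:
```python
from h import *
for tilt in (80,72):
  for (x,y) in ((470,-110),(520,-150),(470,30),(540,-120),(500,50),(620,-150)):
    out=[]
    for a in range(-180,180,30):
        az=np.radians(a); 
        js=[inverse_kinematics([x,y,48],tool(az+s*np.pi/2,np.radians(tilt),az)) for s in(1,-1)]
        for s,j in zip((1,-1),js):
            if j is not None: out.append((a,s))
    print(tilt,x,y,out)
```

```text
80 470 -110 [(-180, 1), (-180, -1), (-150, 1), (-150, -1), (-120, 1), (-120, -1), (-90, 1), (-90, -1), (-60, 1), (-60, -1), (30, 1), (30, -1), (60, 1), (60, -1), (90, 1), (90, -1), (120, 1), (120, -1), (150, 1), (150, -1)]
80 520 -150 [(-150, 1), (-150, -1), (-120, 1), (-120, -1), (-90, 1), (-90, -1), (-60, 1), (-60, -1), (30, 1), (30, -1), (60, 1), (60, -1), (90, 1), (90, -1), (120, 1), (120, -1)]
80 470 30 [(-180, 1), (-180, -1), (-150, 1), (-150, -1), (-120, 1), (-120, -1), (-90, 1), (-90, -1), (-60, 1), (-60, -1), (60, 1), (90, 1), (90, -1), (120, 1), (120, -1), (150, 1), (150, -1)]
80 540 -120 [(-150, 1), (-150, -1), (-120, 1), (-120, -1), (-90, 1), (-90, -1), (-60, 1), (-60, -1), (30, 1), (30, -1), (60, 1), (60, -1), (90, 1), (90, -1), (120, 1), (120, -1)]
80 500 50 [(-150, 1), (-150, -1), (-120, 1), (-120, -1), (-90, 1), (-90, -1), (-60, 1), (-60, -1), (60, 1), (60, -1), (90, 1), (90, -1), (120, 1), (120, -1), (150, 1), (150, -1)]
80 620 -150 [(-150, 1), (-150, -1), (-120, 1), (-120, -1), (-90, 1), (-90, -1), (-60, 1), (-60, -1), (-30, 1), (-30, -1), (0, 1), (0, -1), (30, 1), 
[... 639 characters left out ...]
0, 1), (90, -1), (120, 1), (120, -1), (150, 1), (150, -1)]
72 540 -120 [(-180, 1), (-180, -1), (-150, 1), (-150, -1), (-120, 1), (-120, -1), (-90, 1), (-90, -1), (-60, 1), (-60, -1), (30, 1), (30, -1), (60, 1), (60, -1), (90, 1), (90, -1), (120, 1), (120, -1), (150, 1), (150, -1)]
72 500 50 [(-180, 1), (-180, -1), (-150, 1), (-150, -1), (-120, 1), (-120, -1), (-90, 1), (-90, -1), (-60, 1), (-60, -1), (60, 1), (60, -1), (90, 1), (90, -1), (120, 1), (120, -1), (150, 1), (150, -1)]
72 620 -150 [(-150, 1), (-150, -1), (-120, 1), (-120, -1), (-90, 1), (-90, -1), (-60, 1), (-60, -1), (-30, 1), (-30, -1), (0, 1), (0, -1), (30, 1), (30, -1), (60, 1), (60, -1), (90, 1), (90, -1), (120, 1), (120, -1)]
```

```bash
cat > s1.py <<'E'
from h import *
import sys
g=np.array([453.4,-100.0]); D=np.radians; az=D(90)
S=sys.argv[1:]
if not S:
  for s in (0,1):
    yg=D(49-180*s); yp=D(0+180*s)
    for p,o in (([*g,100],tool(yg)),([*g,2],tool(yg)),([470,-110,180],tool(yp)),([470,-110,180],tool(yp,D(40),az)),([470,-110,180],tool(yp,D(80),az)),([470,-110,44],tool(yp,D(80),az))):
        j=inverse_kinematics(p,o); print(s,None if j is None else np.round(j,2))
else:
    s=int(S[0]); yg=D(49-180*s)
    move_to([*g,100],tool(yg)); movel([*g,2],feed=120); close(30); o=get_obs(); print(o["width"],o["grasp_force"],o["ee_pos"])
    movel([*g,150]); o=get_obs(); print(o["width"],o["time"],np.round(o["joints"],2)); shot("side","s1")
E
python3 s1.py
```

```text
0 [-0.06  0.53  0.23  2.31 -0.35  0.33  1.32]
0 [-0.01  0.73  0.16  2.35 -1.02  0.12  1.98]
0 [-0.29  0.44  0.57  2.22 -0.43  0.59  0.59]
0 [ 0.18  0.64  0.48  2.09 -0.9   1.2   1.31]
0 [ 0.44  0.98  0.34  1.96 -0.97  1.76  1.55]
0 [ 0.48  1.19  0.26  1.9  -1.    1.64  1.65]
1 [-0.38  0.64  0.72  2.33 -0.96  0.5  -1.16]
1 [-0.01  0.73  0.16  2.35 -1.02  0.12 -1.16]
1 [ 0.77  0.53 -0.92  2.16  0.63  0.75  2.57]
1 [-0.07  0.8   0.93  2.1  -1.02  1.46 -1.62]
1 [ 0.42  0.99  0.37  1.96 -0.98  1.77 -1.58]
1 [ 0.42  1.22  0.37  1.9  -1.03  1.71 -1.44]
```

```bash
python3 s1.py 0
```

```text
Traceback (most recent call last):
  File "s1.py", line 12, in <module>
    move_to([*g,100],tool(yg)); movel([*g,2],feed=120); close(30); o=get_obs(); print(o["width"],o["grasp_force"],o["ee_pos"])
                                ~~~~~^^^^^^^^^^^^^^^^^
workcell.MotionError: the arm cannot follow that straight line within its joint ranges
```

Run:
```python
from h import *
D=np.radians; c=np.array([467,-111.8]); u=np.array([.755,-.655])
for off in (-18,-14):
  for t in (0,4,6):
    o=tool(D(49),D(t),D(139)); out=[]
    for z in (100,50,25,2):
        j=inverse_kinematics([*(c+off*u),z],o); out.append(None if j is None else np.round(j,2)[5])
    print(off,t,out)
off=-17;t=6;g=c+off*u;o=tool(D(49),D(t),D(139))
# keep pads' grasp point over g: TCP lies 19mm further along tool z
g=g+18*np.sin(D(t))*(-u)
try:
    move_to([*g,70],o); movel([*g,2],feed=120); close(30); b=get_obs(); print(b["width"],b["grasp_force"],b["ee_pos"])
    movel([*g,100]); b=get_obs(); print(b["width"],b["time"],np.round(b["joints"],2)); shot("side","s1")
except MotionError as e: print(e,np.round(get_obs()["joints"],2))
```

```text
-18 0 [np.float64(0.33), np.float64(0.2), np.float64(0.14), np.float64(0.12)]
-18 4 [np.float64(0.43), np.float64(0.3), np.float64(0.24), np.float64(0.19)]
-18 6 [np.float64(0.47), np.float64(0.35), np.float64(0.29), np.float64(0.24)]
-14 0 [np.float64(0.34), np.float64(0.21), np.float64(0.15), np.float64(0.13)]
-14 4 [np.float64(0.43), np.float64(0.31), np.float64(0.25), np.float64(0.2)]
-14 6 [np.float64(0.48), np.float64(0.36), np.float64(0.3), np.float64(0.25)]
49.19105141637283 29.41134810447693 [453.09523816 -99.4827874    2.76705324]
48.85460337281138 5.8 [-0.01  0.55  0.2   2.25 -0.36  0.47  1.35]
```

Run:
```python
from h import *
D=np.radians; az=D(90)
move_to([470,-110,170],tool(D(10),D(20),D(100))) 
move_to([470,-110,170],tool(0,D(50),az))
move_to([470,-110,130],tool(0,D(84),az))
im=shot("side","s2"); b=get_obs(); print(b["width"],b["time"],np.round(b["joints"],2))
movel([470,-110,70],feed=100)
print(movel([470,-110,36],feed=25,until_force=4)); b=get_obs(); print(b["ee_pos"],b["ft_force"],b["time"])
im=shot("side","s3")
c=im["color"][200:400,220:480,::-1]; d=np.load("s2.npz")["color"][200:400,220:480,::-1]
cv2.imwrite("pics/s23.png",cv2.resize(np.vstack([d,c]),None,fx=1.45,fy=1.45))
```

```text
49.17192144001881 7.4583 [ 0.66  1.05 -0.02  1.91 -0.9   1.56  1.43]
True
[ 469.92693677 -109.75874874   45.09590478] [ 0.65832085 -1.33488907  4.37270062] 9.1667
```

View pics/s23.png

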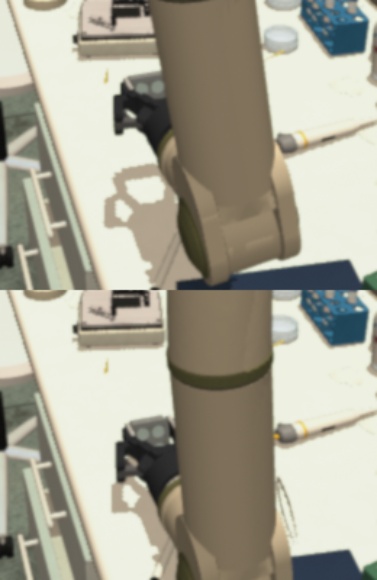

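The bottom edge touched at z=45 as predicted, and the side view shows the plate standing with its wells facing +y. Releasing and backing off.

Run:
```python
from h import *
D=np.radians
open_gripper()
z=np.array([0,np.sin(D(84)),-np.cos(D(84))]); p=np.array([470,-110,45.1])
movel(p-110*z,feed=150)
movel(p-110*z+[0,0,120],feed=250)
move_to([470,-60,220],tool(D(30)))
im=shot("wrist","w2"); P=cloud(im)
m=(P[...,2]>8)&(np.hypot(P[...,0]-470,P[...,1]+115)<60); Q=P[m]
print(len(Q),Q.min(0).round(),Q.max(0).round(),get_obs()["time"])
```

```text
11326 [ 412. -137.    8.] [495. -56. 304.] 12.5333
```

View pics/w2.png

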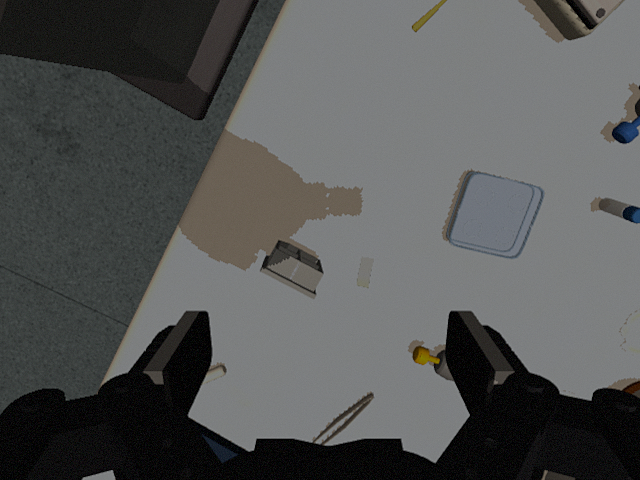

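The plate is standing at about (293,268) px with its wells facing +y (image up). Now I'll tip it with the closed fingers.

Run:
```python
from h import *
D=np.radians
im=np.load("w2.npz"); P=cloud(im); m=(P[...,2]>40)&(P[...,2]<70)&(abs(P[...,0]-470)<40)&(abs(P[...,1]+125)<35); Q=P[m]; print(Q.min(0).round(),Q.max(0).round(),ray(im,[(266,268),(315,294),(282,243)],[50])) if 0 else print(Q.min(0).round(),Q.max(0).round())
x=(np.percentile(Q[:,0],2)+np.percentile(Q[:,0],98))/2
close(20)
o=tool(D(30)); move_to([x,-55,120],o); movel([x,-55,42],feed=150)
movel([x,-138,42],feed=60); hold(0.4); movel([x,-100,130],feed=200)
move_to([440,-130,230],tool(D(60)));open_gripper()
im=shot("wrist","w3"); P=cloud(im)
r,b,g,p=fitplate(im,(470,-155),22,10,30,60); print(r,b.round(1).tolist(),np.round(g,1),p.round(1).tolist(),get_obs()["time"])
```

```text
[ 446. -130.   40.] [ 495. -108.   62.]
((469.0813903808594, -169.3964080810547), (46.7012825012207, 55.77342987060547), 0.09828102588653564) [[445.70001220703125, -141.5], [445.79998779296875, -197.3000030517578], [492.5, -197.1999969482422], [492.3999938964844, -141.5]] [7.3 2.8 0.8 2.3] [[454.79998779296875, -142.39999389648438], [446.1000061035156, -151.89999389648438], [446.5, -194.39999389648438], [492.0, -196.60000610351562], [492.29998779296875, -144.0]] 18.3583
```

View pics/w3.png

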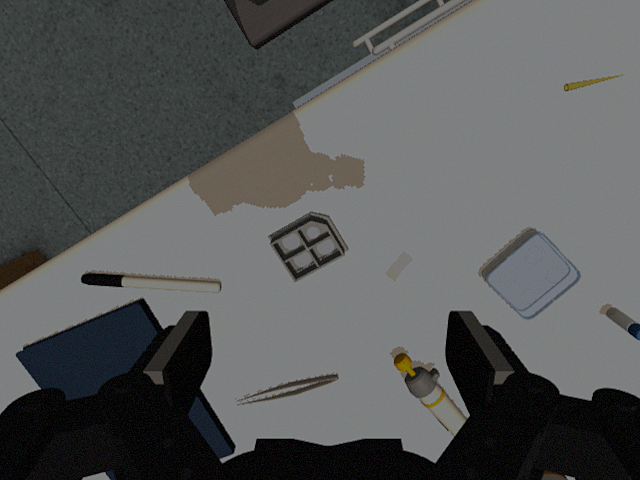

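The plate now lies wells up at about (308,245) px, with its cut corner at (320,215). Next, the shaker.

Run:
```python
from h import *
move_to([490,225,240],tool(np.radians(90)))
im=shot("wrist","w4"); c=im["color"][:,:,::-1]; print(get_obs()["time"])
P=cloud(im); print(im["fx"],im["world_from_camera"][:3,3])
# platform rows
m=((P[...,2]>40)&(P[...,2]<50)); v,u=np.nonzero(m); print(u.min(),u.max(),v.min(),v.max())
x0,y0,x1,y1=170,120,470,345
cv2.imwrite("pics/w4c.png",cv2.resize(np.clip(c[y0:y1,x0:x1].astype(int)*1.3,0,255).astype(np.uint8),None,fx=2.6,fy=2.6,interpolation=cv2.INTER_CUBIC))
```

```text
19.75
405.8887217545257 [413.06319173 222.62145893 382.63794371]
249 547 146 462
```

View pics/w4c.png

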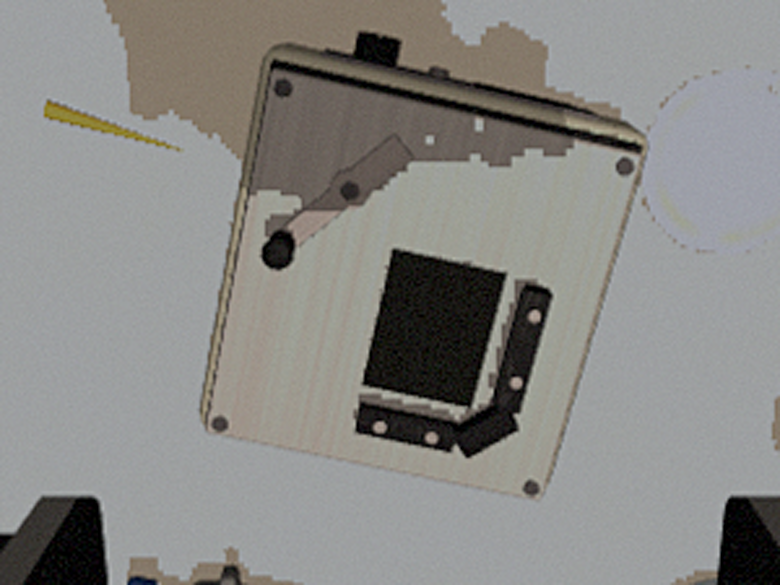

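The shaker view shows the stops at the bottom (+x) and right (+y), with the key block at lower right, the clip pivot at crop (349,189) and the post at (279,250). The nose points to upper right, so the clip is open. Measuring them.

Run:
```python
from h import *
im=np.load("w4.npz"); P=cloud(im); x0,y0,k=170,120,2.6
f=lambda u,v:(x0+u/k,y0+v/k)
g=im["color"].max(2)
roi=np.zeros_like(g); roi[int(y0+230/k):int(y0+470/k),int(x0+345/k):int(x0+560/k)]=1
d=((g<55)&(roi>0)).astype(np.uint8)
n,l,st,_=cv2.connectedComponentsWithStats(d)
for i in range(1,n):
    if st[i,4]<150: continue
    ct=cv2.findContours((l==i).astype(np.uint8),0,1)[0][0][:,0]
    for z in(45,54):
        W=ray(im,ct,z)[:,:2].astype(np.float32); r=cv2.minAreaRect(W); print(st[i],z,np.round(r[0],1),np.round(r[1],1),round(r[2],2),cv2.boxPoints(r).round(1).tolist())
    if st[i,4]: print("poly",[ray(im,p,54)[0,:2].round(1).tolist() for p in cv2.approxPolyDP(ct,2.0,True)[:,0]])
print("pivot z55",ray(im,f(349,189),55)[0],"post z68",ray(im,f(279,248),68.5)[0])
m=((P[...,2]>41)&(P[...,2]<60)&(np.hypot(P[...,0]-520,P[...,1]-225)<130)).astype(np.uint8)
ct=max(cv2.findContours(m,0,1)[0],key=cv2.contourArea)[:,0]
r=cv2.minAreaRect(ray(im,ct,45)[:,:2].astype(np.float32)); print("housing",r)
for p in ((440,300),(500,430),(600,250),(250,330)): 
    u,v=map(int,f(*p)); print(p,P[v,u].round(1))
```

```text
[ 310  216   55   61 2318] 45 [529.3 228.9] [38.4 49.7] 76.96 [[500.79998779296875, 215.8000030517578], [549.2000122070312, 204.60000610351562], [557.9000244140625, 242.0], [509.5, 253.1999969482422]]
[ 310  216   55   61 2318] 54 [526.2 228.7] [37.4 48.3] 76.96 [[498.5, 216.0], [545.5999755859375, 205.10000610351562], [554.0, 241.5], [506.8999938964844, 252.39999389648438]]
poly [[499.4, 216.1], [545.2, 206.1], [553.7, 241.1], [507.3, 252.2]]
[ 307  229   75   67 1229] 45 [551.9 243.4] [41.  82.3] 37.24 [[510.70001220703125, 263.70001220703125], [560.5, 198.1999969482422], [593.0999755859375, 223.0], [543.2999877929688, 288.5]]
[ 307  229   75   67 1229] 54 [548.2 242.8] [39.9 80.1] 37.24 [[508.1000061035156, 262.6000061035156], [556.5, 198.89999389648438], [588.2999877929688, 223.0], [539.7999877929688, 286.79998779296875]]
poly [[513.5, 266.8], [511.7, 258.2], [553.7, 248.1], [560.4, 237.6], [551.8, 205.2], [562.3, 203.2], [570.1, 233.3], [567.2, 236.8], [572.0, 240.4], [562.4, 257.1], [556.6, 255.2], [555.7, 257.8]]
pivot z55 [479.3717546  202.51773151  55.        ] post z68 [494.97874986 181.4634464   68.5       ]
housing ((517.8123168945312, 222.95004272460938), (121.48270416259766, 127.95000457763672), 77.02445983886719)
(440, 300) [519.  231.5  44.7]
(500, 430) [562.1 251.7  54.7]
(600, 250) [501.9 283.7  45. ]
(250, 330) [528.8 167.4  45.3]
```

```bash
cat > sk.py <<'E'
from h import *
A=np.radians(-13.0); ex=np.array([np.cos(A),np.sin(A)]); ey=np.array([-ex[1],ex[0]]); seat=np.array([529.4,229.8])
def S(x,y,z): return [*(seat+x*ex+y*ey),45+z]
E
python3 - <<'E'
from sk import *
D=np.radians; c=[469.0,-169.4]
o1=tool(D(90)); o2=tool(A)
move_to([*c,90],o1); movel([*c,10.5],feed=120); close(25); b=get_obs(); print(b["width"],b["ee_pos"],b["time"])
z0=b["ee_pos"][2]
movel([*c,120],feed=250); print(get_obs()["width"])
move_to(S(-6,-6,100),o2); b=get_obs(); print(b["width"],b["ee_pos"],S(-6,-6,100),np.round(b["joints"],2),b["time"])
movel(S(-6,-6,25),feed=120)
print(movel(S(-6,-6,7),feed=20,until_force=3)); b=get_obs(); print(b["ee_pos"],b["ft_force"],b["time"],z0+45)
shot("wrist","w5")
E
```

```text
53.54926519761068 [ 469.33818437 -169.49786803   11.31295127] 22.5167
53.18744546464372
53.006002262061145 [522.20173686 224.0975245  144.51572176] [np.float64(522.2040732852254), np.float64(225.3034859373518), 145] [-0.94  0.61  0.65  2.07 -0.61  0.66 -0.1 ] 24.7583
True
[522.15258964 225.36034629  56.37006875] [-0.4809763   0.11636302  8.19004524] 26.2083 56.31295126651672
```

Run:
```python
from sk import *
def loc():
    b=get_obs(); d=np.array(b["ee_pos"][:2])-seat; return np.round([d@ex,d@ey,b["ee_pos"][2]],2),np.round(b["ft_force"],1),round(b["time"],2)
z=11.4
print(loc())
print(movel(S(4,-6,z),feed=12,until_force=7)); print(loc()); l=loc()[0]
print(movel(S(l[0],4,z),feed=12,until_force=7)); print(loc())
shot("wrist","w6")
open_gripper(); print(loc()); l=loc()[0]
movel(S(l[0],l[1],45),feed=150)
move_to(S(-35,-15,150),tool(np.radians(90)))
im=shot("wrist","w7"); print(get_obs()["time"])
u=np.array(S(0,0,10)); T=np.linalg.inv(im["world_from_camera"]); p=T[:3,:3]@u+T[:3,3]; cx,cy=int(im["fx"]*p[0]/p[2]+im["cx"]),int(im["fy"]*p[1]/p[2]+im["cy"]); print(cx,cy)
c=im["color"][max(cy-110,0):cy+110,max(cx-150,0):cx+130,::-1]; cv2.imwrite("pics/w7c.png",cv2.resize(np.clip(c.astype(int)*1.5,0,255).astype(np.uint8),None,fx=2.6,fy=2.6,interpolation=cv2.INTER_CUBIC))
```

```text
(array([-6.07, -5.93, 56.38]), array([-0.9,  0.4,  7.9]), 26.26)
True
(array([-6.02, -5.92, 56.42]), array([-1.9,  0.7,  6.8]), 26.6)
True
(array([-5.75,  2.3 , 56.41]), array([-1. , -0.9,  6.3]), 27.35)
(array([-5.98,  1.79, 56.16]), array([-0.3, -0.2,  0.9]), 27.82)
29.35
338 269
```

View pics/w7c.png

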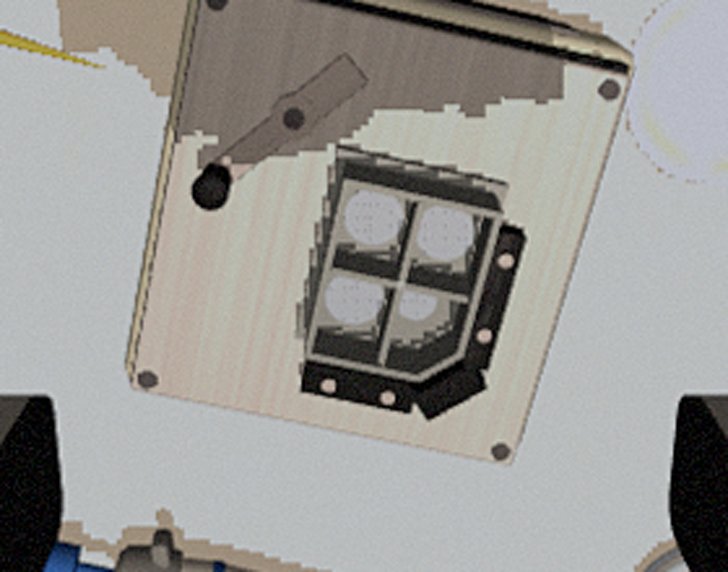

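The plate sits against stop_y, near the key, but the x slide stopped early. I'll measure the rim outline.

```bash
cat >> sk.py <<'E'
def platepos(im):
    P=cloud(im); m=((P[...,2]>60)&(P[...,2]<72)&(np.hypot(P[...,0]-seat[0],P[...,1]-seat[1])<42)).astype(np.uint8)
    ct=max(cv2.findContours(m,0,1)[0],key=cv2.contourArea)[:,0]
    r=cv2.minAreaRect(ray(im,ct,67)[:,:2].astype(np.float32)); d=np.array(r[0])-seat
    return (d@ex).round(2),(d@ey).round(2),np.round(r[1],1),round(r[2],2)
def stops(im):
    """seat by the stops' black tops beside the plate"""
    P=cloud(im); g=im["color"].max(2); out=[]
    for v,u in zip(*np.nonzero((g<45))):
        q=ray(im,(u,v),54)[0,:2]-seat; out.append((q@ex,q@ey))
    return np.array(out)
E
python3 - <<'E'
from sk import *
im=np.load("w7.npz"); print(platepos(im))
o=stops(im); x,y=o.T
a=x[(abs(y+3)<12)&(x>20)&(x<45)]; b=y[(abs(x)<15)&(y>15)&(y<42)]
for n,s in(("outer x(38)",a),("outer y(33)",b)): print(n,np.percentile(s,[0,2,50,98,100]).round(1))
E
```

```text
(np.float64(-6.64), np.float64(0.39), array([44.7, 56.1]), 77.05)
outer x(38) [20.  20.3 30.2 38.5 38.8]
outer y(33) [15.1 16.1 26.8 32.9 33.1]
```

Run:
```python
from sk import *
def loc():
    b=get_obs(); d=np.array(b["ee_pos"][:2])-seat; return np.round([d@ex,d@ey,b["ee_pos"][2]],2),np.round(b["ft_force"],1),round(b["time"],2)
close(20)
o=tool(A+np.pi/2)
move_to(S(-60,0,60),o); movel(S(-60,0,12),feed=120); hold(0.2)
for i in range(3):
    r=movel(S(-33,0,12),feed=12,until_force=6); l=loc(); print(r,l)
    if not r or l[0][0]>-41: break
movel(S(l[0][0]-4,0,12),feed=40); movel(S(l[0][0]-4,0,50),feed=200)
move_to(S(-35,-15,150),tool(np.radians(90)))
im=shot("wrist","w8"); print(platepos(im),get_obs()["time"])
```

```text
True (array([-37.55,  -0.18,  56.66]), array([ 0.3, -0.1, -0.6]), 33.07)
(np.float64(-0.41), np.float64(0.42), array([44.7, 56.4]), 77.1) 34.2
```

Run:
```python
from sk import *
def loc():
    b=get_obs(); d=np.array(b["ee_pos"][:2])-seat; return np.round([d@ex,d@ey,b["ee_pos"][2]],2),np.round(b["ft_force"],1),round(b["time"],2)
move_to(S(9,-46,60),tool(A+np.pi)if 0 else tool(A)); movel(S(9,-46,13),feed=120); hold(0.2)
for i in range(3):
    r=movel(S(9,-28,13),feed=12,until_force=6); l=loc(); print(r,l)
    if not r or l[0][1]>-36: break
movel(S(9,l[0][1]-6,13),feed=60); movel(S(9,-42,60),feed=200)
def fp(th,off,r=28,z=13):
    t=np.radians(th); p=np.array([-44,-39])+r*np.array([np.cos(t),np.sin(t)])+off*np.array([-np.sin(t),np.cos(t)])
    return S(*p,z),tool(t+A+np.pi)
p,o=fp(-40,20,36,50); move_to(p,o); p,o=fp(-40,20,36,13); movel(p,feed=120); print("start",loc())
for i,th in enumerate((-50,-65,-80,-95,-110,-122)):
    p,o=fp(th,16,max(28,36-3*i)); r=movel(p,feed=60,rot=o,until_force=15); print(th,r,loc())
    if r: break
else:
    for th in (-130,-138,-141):
        p,o=fp(th,16); r=movel(p,feed=15,rot=o,until_force=6); print(th,r,loc())
        if r: break
```

```text
True (array([  8.76, -31.61,  57.7 ]), array([-0.4,  0.2, -0.8]), 37.2)
start (array([ -3.87, -46.8 ,  57.74]), array([ 0.6, -0.2, -1.1]), 39.73)
-50 False (array([ -8.3 , -56.03,  58.75]), array([0.1, 0.1, 0.3]), 40.06)
-65 False (array([-15.36, -61.69,  58.24]), array([ 0.2,  0.2, -0.2]), 40.47)
-80 False (array([-23.02, -65.45,  58.02]), array([-0. , -0.1, -0.4]), 40.88)
-95 False (array([-30.43, -67.99,  57.99]), array([-0.4, -0. ,  0.4]), 41.28)
-110 False (array([-38.45, -70.53,  57.99]), array([-0. , -0.2, -0.2]), 41.69)
-122 False (array([-45.17, -71.06,  58.  ]), array([ 0.3, -0.6,  0.1]), 42.05)
-130 False (array([-49.53, -70.64,  58.01]), array([0.3, 0.6, 0.7]), 42.5)
-138 False (array([-53.54, -69.83,  58.06]), array([ 2.3, -2.9,  0. ]), 42.95)
-141 True (array([-54.03, -70.24,  57.98]), array([ 1.4, -2.1,  0.4]), 43.17)
```

Run:
```python
from sk import *
b=get_obs(); d=np.array(b["ee_pos"][:2])-seat; t=np.radians(-138); w=np.array([-np.sin(t),np.cos(t)])
q=[d@ex,d@ey]+6*w; movel(S(*q,13),feed=40); movel(S(*q,90),feed=200)
move_to(S(-35,-15,150),tool(np.radians(90)))
im=shot("wrist","w9"); print(platepos(im),get_obs()["time"],get_obs()["ft_force"])
c=im["color"][160:380,188:468,::-1]; cv2.imwrite("pics/w9c.png",cv2.resize(np.clip(c.astype(int)*1.5,0,255).astype(np.uint8),None,fx=2.6,fy=2.6,interpolation=cv2.INTER_CUBIC))
```

```text
(np.float64(-0.3), np.float64(0.48), array([44.6, 56.3]), 77.03) 44.7583 [ 0.37473436 -0.49838404 -1.00099969]
```

View pics/w9c.png

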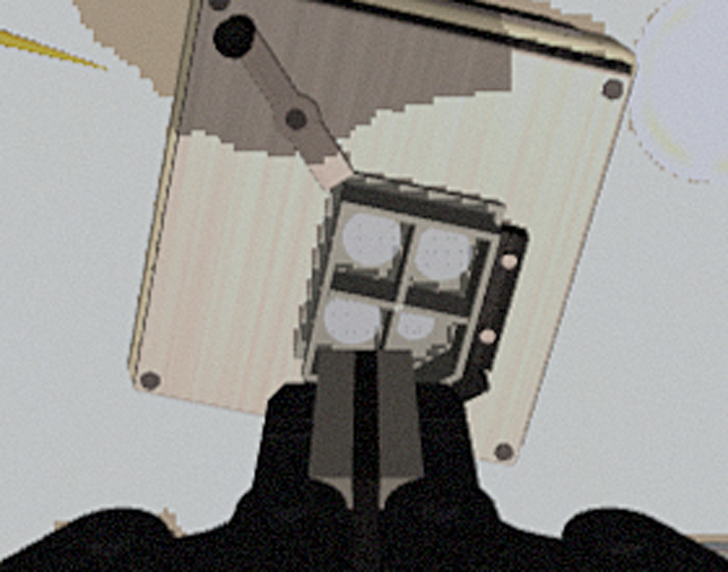

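The nose at crop (335,175) lies over the free skirt corner and the post (233,37) is diagonally opposite. The plate is square (77.03°) and both pushes ended against the stops. Handing in.

```bash
python3 -c "
from workcell import *
print(close_job())"
```

```text
the job is handed in; nothing more can be done
None
```

I turned the plate over, pushed it home against both stops on the shaker, closed the clip over its free corner, and handed the job in after about 45 s of the 72 s allowed; no verdict was returned.

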